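# Pack the tea carton into the counter rack and close up the end stop

## Robot

A 6-joint arm with a two-finger parallel gripper is mounted at the origin on the work surface. World frame = base frame: x ahead of the robot, y to its left, z up, the work surface at z = 0. Lengths are in mm, angles in degrees, forces in N, time in s.
With the tool pointing down it reaches from about 325 to 775 mm from the base axis. Payload 5.5 kg.
Tool frame: the origin (TCP) lies at the very end of the fingers, on their centre line; the grasp point (between the pads) lies 19 mm behind it (manip.grip_point_offset is the distance from the TCP to the grasp point, in mm); x points along the fingers, y is the direction in which the jaws open and shut, and the axes are right-handed (so a half turn about x gives the same grasp; the last joint's range is limited). The gripper opens to 85 mm and grips with 20 to 120 N. Pads are 22 mm wide; open, the fingers measure 114 mm over their backs; the gripper's body (76 mm by 85 mm) begins 54 mm behind the grasp point. The pads swing forward as they close: fully open they stand 13 mm farther back than shut.
Start: joints at [-78.306, 5.22, 70.514, -0, 104.267, -3.249], TCP at [154.711, -579.725, 231.275] pointing down, gripper open.
Joint ranges: [-164.24, 164.24], [-49.07, 125.15], [9.68, 141.18], [-86.29, 266.29], [3.28, 154.24], [-151.56, 151.56]. Speed limits (degrees/s): [147.25, 147.25, 172.46, 180, 180, 180].

## Interface

Orientations are given as [roll, pitch, yaw] about the fixed x, y, z axes, in that order (R = Rz(yaw) Ry(pitch) Rx(roll)).
In Python, from plant import manip gives the robot as it stands. Calls block until the motion is done:
- manip.move_ptp(position, orientation): joint-space move of the TCP to a pose.
- manip.servo_line(position, max_speed=150, rot=None, max_force=None): straight line of the TCP; rot=None keeps the orientation; max_speed is the mean speed in mm/s. With max_force (N) it stops when the force on the tool has changed by that much, and returns True; else False.
- manip.move_joints(angles): joint-space move.
- manip.gripper_open() and manip.clamp(f_grip=None): open the fingers fully, or close them until they stop; f_grip is the grip in N (None keeps the last).
- manip.sleep(seconds).
- manip.ik(position, orientation): joint angles nearest the present ones, or None.
- manip.state(): the state.
- manip.grab_frame(name): name is "scene" or "top" or "wrist"; returns the picture (400x640x3 uint8, red, green, blue); there is no depth.
- manip.camera_params(name): a dict with "camera_matrix" (3x3 intrinsics, pixels), "k1" (the pictures are not rectified: a ray, as slopes to the right and down, at radius r is drawn at 1 + k1 r^2 times it, then the intrinsics apply), "view" (4x4, takes a point from world to camera coordinates); the wrist camera has in their place "tool_from_camera" (4x4, takes a point from camera to tool coordinates, whose origin is the TCP and whose axes are the tool frame's). Camera axes: x right, y down, z forward; pixel columns grow to the right and rows downward; lengths in mm; the calibration is good to about 2 mm. A picture is of the moment at which its call begins: read the wrist's pose just before it. camera_params takes no time and is no camera call.
A pose or a line that the arm cannot do raises manip.MotionError and nothing moves.
- manip.hand_in(): hands the job in, once; it reports no verdict.
Trained networks look in the newest picture that a camera, given by its name, has taken for a name from the list of things; names that differ only in an ending like _2 or _b are one class to them, and where a whole thing is asked for, a point or a joint stands for the part that bears it (a point fixed in the world has none). Each returns a list of dicts, best first, with "conf" (0 to 1); they miss things now and then, are a little off and sometimes report something else, mostly with a low value. They report only what shows in the picture. A call takes as long as a camera call. They do not tell look-alikes from the thing itself.
- manip.trace(camera, thing): "mask" (400x640 bool, what is visible of it) and "extent" ([left, top, right, bottom] in pixels, round what is visible of it).
The state is a dict: "time_s": time; "q": joint angles; "qvel": joint speeds; "effort": joint torques, N m; "tcp_pos": TCP position; "tcp_rot": TCP orientation; "contact_force": force on the tool from outside, world axes, zero at the start; "moment": the same for the moment, N m; "grip_width": finger opening in mm.
Only numpy, scipy, OpenCV 4.12 (cv2) and the standard library are available. Lean on these libraries where they do the work, as an engineer would, in place of code of your own. Each camera call takes 0.05 s, during which the arm holds its last target.

## Task

Stand the slim loose tea carton upright in the metal rack, in the gap between the matching carton already there and the sliding end stop, turned the same way as that carton. Then push the stop up snug so that both cartons are held upright against the rack's end wall without gaps, and let go. Leave the squat carton and the round tin where they stand.

Things in the scene. Friction and masses are not known exactly. Their poses are not given: they have to be found in the camera images.
- tea_mid (a point): the loose slim tea carton to be packed, beige card with a brown band, standing on the counter; a plain block 40 mm (its x, thickness) by 56 mm (its y, width) by 120 mm tall (its z, up). This point is its centre, 60 mm above its underside. About 0.1 kg. Front and back are alike, so a half turn makes no difference.
- neighbour_mid (a point): the centre of the identical carton (40 x 56 x 120 mm, same axes) that already stands loose in the rack, within about 6 mm of the end wall.
- rack: aluminium rack fixed to the counter, 260 mm long (its x), 96 mm wide (its y); origin: centre of its underside, on the counter. Its floor is 8 mm up. Fixed end wall at the -x end, 110 mm high, inner face at rack x = -120 mm. Side lips 18 mm high, inner faces at rack y = +-42 mm. Cartons stand on the centre line, thickness along rack x, width along rack y.
- stop_plate (a joint): travel in m of the rack's sliding end stop, growing towards the end wall (rack -x), 0 to 0.115: its face towards the cartons is at rack x = 0.040 - q. Starts at 0.015 to 0.045; about 0.080 with two cartons snug. Slides with some 2.5 N of friction and stays where left. A dark steel plate 12 mm thick, 78 mm wide, its top 108 mm above the counter, with a fin behind.
- squat_mid (a point): bystander: a squat loose carton of the same banded card, 72 x 72 mm and 70 mm tall, standing on the counter; this point is its centre, 35 mm up. It may stand in either of the two places where the slim carton can be. Not to be moved.
- tin_mid (a point): bystander: a round brown tin with a black lid, 79 mm across and 129 mm tall, standing on the counter; this point is on its axis, 65 mm up. Not to be moved.
- stop_rear (a point): middle of the rear edge of the stop's upright fin, 58 mm above the counter; moves with the stop, 56 mm behind (rack +x of) its face; axes as the rack's. The fin is on the centre line, 16 mm thick (rack y), 44 mm long, as high as the plate: push this edge from behind, or pinch the fin from above. At its foot is a thin sole, top 13 mm above the counter.
Mind the look-alikes: they are no part of the job. What is shaped like the part that bears neighbour_mid but orange or purple is not meant.

How it is judged (in metres and radians):
On the way:
1. the slim carton stands upright on the rack's floor between the other carton and the stop (x of tea_mid in the frame of rack between -0.085 and 0.01 m and y of tea_mid in the frame of rack between -0.025 and 0.025 m and height (world z) of tea_mid below 0.076 m and angle between tea_mid's own z axis and vertical below 0.2 rad), for 0.2 s.
At the end, for the whole second after the job is handed in: Both slim cartons stand on the rack floor, upright within 10 degrees, within 25 mm of its centre line and within 15 mm of their snug places, the added one next to the stop; the stop is pushed up with less than 10 mm of slack in all (reading above 0.070) (value of joint stop_plate above 0.07 m and x of tea_mid in the frame of rack between -0.075 and -0.045 m and y of tea_mid in the frame of rack between -0.025 and 0.025 m and height (world z) of each of tea_mid, neighbour_mid below 0.076 m and angle between each of tea_mid, neighbour_mid's own z axis and vertical below 0.175 rad and x of neighbour_mid in the frame of rack between -0.115 and -0.085 m and y of neighbour_mid in the frame of rack between -0.025 and 0.025 m); the robot touches nothing.
It fails at once if the squat carton is moved more than 30 mm (distance of squat_mid from where it was at the start of the episode above 0.03 m).
It fails at once if the tin is moved more than 30 mm (distance of tin_mid from where it was at the start of the episode above 0.03 m).
It also fails if it takes over 54 s, if anything falls off the work surface, if the arm or the gripper's body presses on something with over 40 N, if the wrist force passes 120 N, or if a joint passes its speed limit or range.

## Working session

There is one attempt and no reset: what is moved stays moved. The work goes in short steps, each a Python script; the robot and the scene stay as the last script left them, time stands still between calls to the robot, and variables do not carry over. Pictures are saved under pics/ and viewed, and the job is handed in when it is done.

```bash
ls; mkdir -p pics
python3 - <<'E'
from plant import manip
import cv2
for n in ("scene","top"):
    im=manip.grab_frame(n); cv2.imwrite(f"pics/{n}0.png",im[:,:,::-1])
    p=manip.camera_params(n); print(n,p)
    for t in ("tea_mid","neighbour_mid","rack","stop_plate","squat_mid","tin_mid"):
        print(t,[(round(d["conf"],2),[int(v) for v in d["extent"]],int(d["mask"].sum())) for d in manip.trace(n,t)])
print(manip.camera_params("wrist"),manip.state())
E
```

```text
pics
scene {'camera_matrix': array([[426.882889  ,   0.        , 323.9016276 ],
       [  0.        , 426.882889  , 199.70614452],
       [  0.        ,   0.        ,   1.        ]]), 'k1': -0.10626950446048457, 'view': array([[ 7.50393288e-01,  6.60846782e-01, -1.38362996e-02,
        -4.66758812e+02],
       [ 5.65070043e-01, -6.52217708e-01, -5.05280029e-01,
        -3.11899814e+02],
       [-3.42936961e-01,  3.71340264e-01, -8.62844510e-01,
         1.28598940e+03],
       [ 0.00000000e+00,  0.00000000e+00,  0.00000000e+00,
         1.00000000e+00]])}
tea_mid [(0.94, [191, 281, 237, 319], 1090)]
neighbour_mid [(0.91, [340, 73, 357, 119], 757), (0.91, [402, 138, 427, 176], 811), (0.74, [360, 97, 390, 151], 1063), (0.56, [381, 70, 401, 111], 569), (0.55, [410, 97, 437, 135], 709), (0.5, [304, 246, 339, 303], 1701)]
rack [(0.77, [309, 112, 397, 203], 2922)]
stop_plate [(0.86, [330, 133, 363, 181], 1153)]
squat_mid [(0.92, [205, 195, 251, 236], 1363), (0.27, [361, 102, 389, 147], 995)]
tin_mid [(0.67, [303, 248, 339, 303], 1629)]
top {'camera_matrix': array([[406.92044131,   0.      
[... 1464 characters left out ...]
+00,  0.00000000e+00,
         1.00000000e+00]])} {'time_s': 0.7, 'q': array([-7.83075877e+01,  5.21859559e+00,  7.05111055e+01,  4.52984347e-04,
        1.04265473e+02, -3.24992933e+00]), 'qvel': array([ 0.10434827, -0.0943061 , -0.01746851, -0.00964743, -0.07275363,
        0.07198231]), 'effort': array([-2.52389991e-04, -4.58308947e+01, -4.17995381e+01, -1.03298478e-04,
        5.55733004e-04, -9.91809173e-06]), 'tcp_pos': array([ 154.70336008, -579.74925569,  231.31391366]), 'tcp_rot': array([ 91.94810861,  89.99515437, -73.10943808]), 'contact_force': array([ 0.2905636 , -0.78971936,  0.26287532]), 'moment': array([-0.04765286, -0.03980753,  0.00611876]), 'grip_width': 85.2162732724297}
```

View pics/scene0.png

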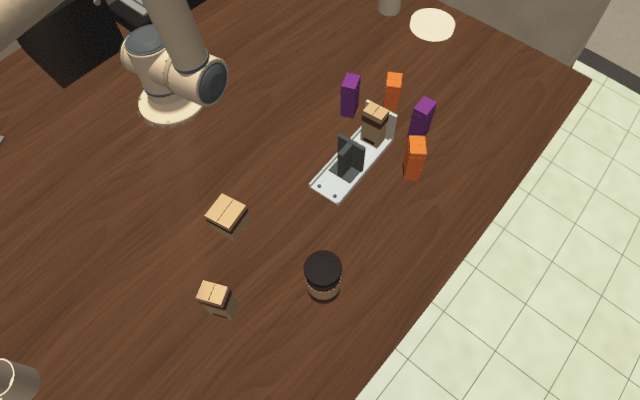

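View pics/top0.png

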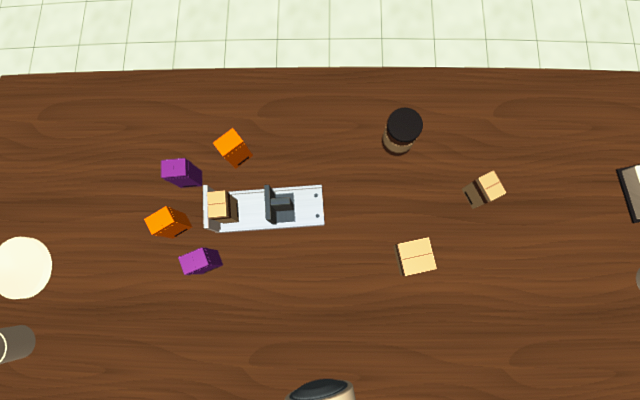

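Run:
```python
import cv2
a=cv2.imread("pics/top0.png");
cv2.imwrite("pics/top0a.png",cv2.resize(a[110:290,130:340],None,fx=3.5,fy=3.3,interpolation=cv2.INTER_CUBIC))
cv2.imwrite("pics/top0b.png",cv2.resize(a[90:290,370:530],None,fx=3,fy=3,interpolation=cv2.INTER_CUBIC))
```

```text
(no output)
```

View pics/top0a.png

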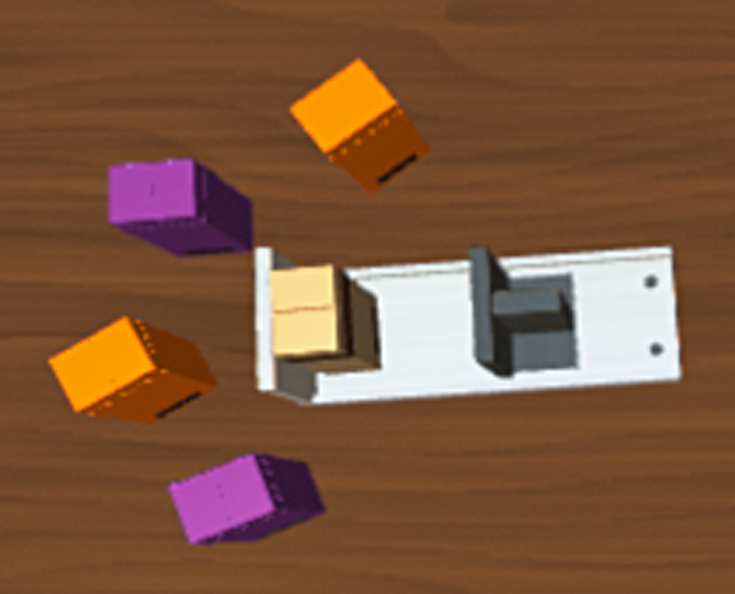

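View pics/top0b.png

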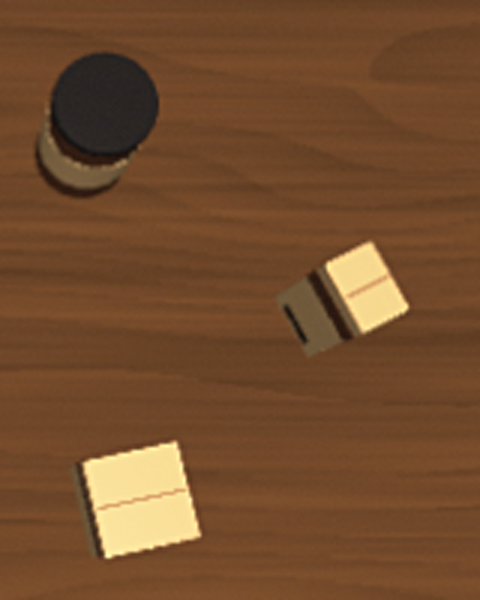

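```bash
cat > h.py <<'E'
import numpy as np, cv2
from scipy.optimize import least_squares
from plant import manip
def cam(n):
    p=manip.camera_params(n)
    if "view" in p: V=p["view"]
    else:
        s=manip.state(); r=np.radians(s["tcp_rot"])
        T=np.eye(4); T[:3,:3]=R(*r); T[:3,3]=s["tcp_pos"]
        V=np.linalg.inv(T@p["tool_from_camera"])
    return p["camera_matrix"],np.array([p["k1"],0,0,0,0.]),V
def R(a,b,c):
    ca,sa,cb,sb,cc,sc=np.cos(a),np.sin(a),np.cos(b),np.sin(b),np.cos(c),np.sin(c)
    return np.array([[cc,-sc,0],[sc,cc,0],[0,0,1]])@np.array([[cb,0,sb],[0,1,0],[-sb,0,cb]])@np.array([[1,0,0],[0,ca,-sa],[0,sa,ca]])
def back(C,px,z):
    K,d,V=C; u=cv2.undistortPoints(np.float64(px).reshape(-1,1,2),K,d).reshape(-1,2)
    r=np.c_[u,np.ones(len(u))]@V[:3,:3]; o=-V[:3,:3].T@V[:3,3]
    return (o+r*((z-o[2])/r[:,2])[:,None])[:,:2]
def proj(C,P):
    K,d,V=C
    return cv2.projectPoints(np.float64(P).reshape(-1,1,3),V[:3,:3],V[:3,3],K,d)[0].reshape(-1,2)
def topface(im,C,z,ext,pad=6):
    l,t,r,b=[int(v) for v in ext]; m=np.zeros(im.shape[:2],np.uint8)
    sub=im[max(0,t-pad):b+pad,max(0,l-pad):r+pad].astype(int)
    m[max(0,t-pad):b+pad,max(0,l-pad):r+pad]=((sub[:,:,0]>185)&(sub[:,:,0]-sub[:,:,2]>45))
    m=cv2.morphologyEx(m,cv2.MORPH_CLOSE,np.ones((3,3)))
    cs=cv2.findContours(m,cv2.RETR_EXTERNAL,cv2.CHAIN_APPROX_NONE)[0]
    c=max(cs,key=cv2.contourArea).reshape(-1,2)
    return cv2.minAreaRect(np.float32(back(C,c,z))),m
E
python3 - <<'E'
from h import *
im=cv2.imread("pics/top0.png")[:,:,::-1]; C=cam("top")
for n,z,e in (("tea",120,(462,172,504,209)),("nb",128,(204,188,237,222)),("squat",70,(397,235,438,274))):
    print(n,topface(im,C,z,e)[0])
im2=cv2.imread("pics/scene0.png")[:,:,::-1]; C2=cam("scene")
for n,z,e in (("tea",120,(191,281,237,319)),("nb",128,(360,97,390,151)),("squat",70,(205,195,251,236))):
    print(n,topface(im2,C2,z,e)[0])
# rack corners in the top picture: crop px ->full
f=lambda x,y:(130+x/3.5,110+y/3.3)
print("wall top -x corners z110",back(C,[f(255,247),f(257,391),f(270,247),f(272,391)],110))
print("end +x corners z18",back(C,[f(670,248),f(681,380)],18), "near lip start",back(C,[f(303,405)],18))
print("stop plate top z108",back(C,[f(470,246),f(476,358),f(487,246)],108),"fin rear z108",back(C,[f(560,290),f(562,314)],108))
K=np.float64([[403,125]]);print("tin z129",back(C,[[404.5,125.5]],129))
E
```

```text
tea ((608.983642578125, -328.8184509277344), (55.6182975769043, 40.12762451171875), 25.89277458190918)
nb ((565.3799438476562, 264.0978698730469), (55.644920349121094, 39.30649185180664), 6.520139694213867)
squat ((459.00067138671875, -170.97317504882812), (71.77999114990234, 72.02942657470703), 12.339792251586914)
tea ((610.143310546875, -327.9065856933594), (54.62821578979492, 39.33157730102539), 26.342622756958008)
nb ((567.2952270507812, 263.93267822265625), (54.32477951049805, 39.29233169555664), 5.984208583831787)
squat ((460.8297424316406, -170.47320556640625), (70.94268798828125, 70.83251190185547), 11.88416576385498)
wall top -x corners z110 [[609.91406186 301.75780705]
 [513.29396748 294.65802688]
 [609.92629896 292.09262669]
 [513.37413964 285.18456904]]
end +x corners z18 [[628.82186819  42.25651025]
 [532.0817723   34.00775609]] near lip start [[512.3125135  291.93678411]]
stop plate top z108 [[611.21881009 165.12006845]
 [536.21661179 158.87676979]
 [611.23788352 154.37850146]] fin rear z108 [[581.65809312 107.73869231]
 [565.6306167  106.14002532]]
tin z129 [[ 739.76522011 -142.18314813]]
```

Candidates for the slim carton in the top picture:
- beige block at (490,186): small top, tall side
- beige block at (416,257): square top and short, so it is the squat carton
- beige block at (218,205): the neighbour, in the rack
- orange blocks at (231,147) and (168,222), purple blocks at (181,172) and (200,262): the wrong colours

I choose (490,186). Its top backprojects to 55.6 x 40.1 mm, and the close crop above confirms it. The scene and top cameras agree within 2 mm.

```bash
cat >> h.py <<'E'
def ori(a): return [90-a,90,0]
C0=np.array([571.0,168.2]); U=np.array([np.cos(np.radians(94.35)),np.sin(np.radians(94.35))])  # rack -x
W=np.array([U[1],-U[0]]) # rack +y
def rk(x,y=0): return C0-x*U+y*W
E
python3 - <<'E'
from h import *
t=[609.5,-328.4]
print(manip.ik([*t,200],ori(26)), manip.ik([*rk(-50),250],ori(4.35)),manip.ik([*t,72],ori(26)))
manip.move_ptp([*t,200],ori(26))
s=manip.state();print(s["time_s"],s["tcp_pos"])
C=cam("wrist"); im=manip.grab_frame("wrist")
P=[[x,y,120] for x,y in cv2.boxPoints(((609.5,-328.4),(56,40),26.1))]
im2=im[:,:,::-1].copy(); cv2.polylines(im2,[np.int32(proj(C,P))],True,(0,255,0),1)
cv2.imwrite("pics/w1.png",im2)
E
```

```text
[-31.13074322  19.70086309  57.1481619    0.         103.15097501
 -57.13074322] [ 17.82122983   6.69572698  67.03538424   0.         106.26888878
  13.47122983] [-31.13074322  20.80002003  68.78126959   0.          90.41871038
 -57.13074322]
2.5833 [ 608.80985431 -329.54564232  200.24376968]
```

View pics/w1.png

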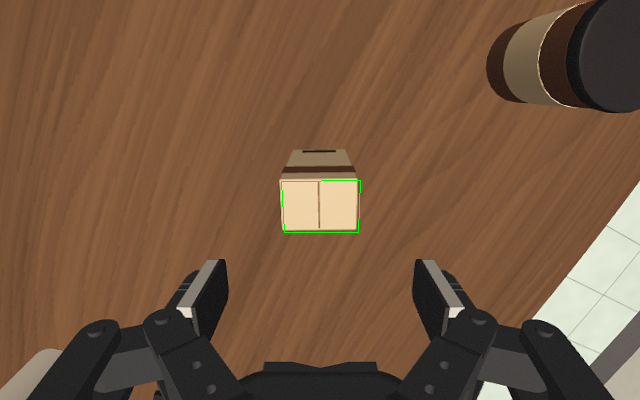

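The wrist view shows the carton top at (320,206), between the open jaws and within about 2 px of my projected outline. The tin, at (590,60), is well clear.

Run:
```python
from h import *
t=[609.5,-328.4]
print(manip.servo_line([*t,72],max_speed=100,max_force=15))
s=manip.state();print(s["tcp_pos"])
manip.clamp(40); s=manip.state();print(s["grip_width"])
manip.servo_line([*t,235],max_speed=120)
s=manip.state();print(s["time_s"],s["grip_width"],s["contact_force"])
manip.move_ptp([*rk(-50),235],ori(4.35))
s=manip.state();print(s["time_s"],s["tcp_pos"],s["grip_width"])
cv2.imwrite("pics/w2.png",manip.grab_frame("wrist")[:,:,::-1])
C=cam("top"); im=manip.grab_frame("top"); cv2.imwrite("pics/t2.png",im[:,:,::-1])
cv2.imwrite("pics/s2.png",cv2.resize(manip.grab_frame("scene")[30:230,240:480,::-1],None,fx=3,fy=3))
```

```text
False
[ 609.95725502 -328.68614814   73.15579303]
55.61178561474425
5.95 55.72472178292465 [-1.14769438  0.90171552 -1.65372731]
7.925 [567.60312281 217.23382845 234.95718327] 55.80705037585274
```

View pics/w2.png

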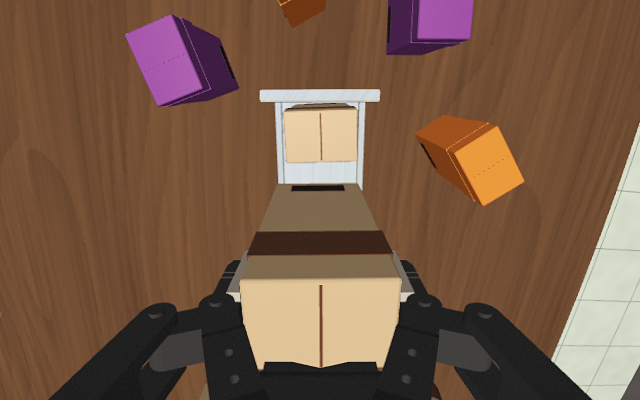

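View pics/s2.png

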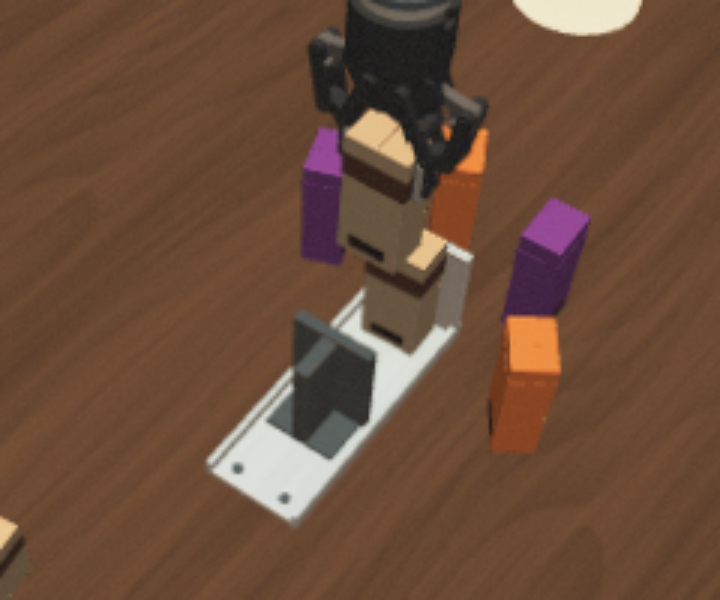

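The wrist view shows the carton held square, with its width in line with the rack. The neighbour's top is at (320,135), the end wall at (320,96), and the gap is free. The scene crop confirms the stop is still clear behind it.

Run:
```python
from h import *
C=cam("top"); print(back(C,[[200,262],[231,147],[240,160]],120))
p=rk(-50)
print(manip.servo_line([*p,92],max_speed=90,max_force=12)); print(manip.state()["tcp_pos"])
print(manip.servo_line([*p,78],max_speed=15,max_force=4))
s=manip.state();print(s["time_s"],s["tcp_pos"],s["contact_force"])
cv2.imwrite("pics/w3.png",manip.grab_frame("wrist")[:,:,::-1])
cv2.imwrite("pics/s3.png",cv2.resize(manip.grab_frame("scene")[30:230,240:480,::-1],None,fx=3,fy=3))
```

```text
[[441.15662513 294.83014262]
 [693.61281736 240.37885884]
 [663.77064992 218.76750909]]
False
[567.57720648 218.1520223   92.792206  ]
True
10.5333 [566.98331762 218.01238788  80.55941073] [-1.24997377  0.00595884  4.73591365]
```

View pics/s3.png

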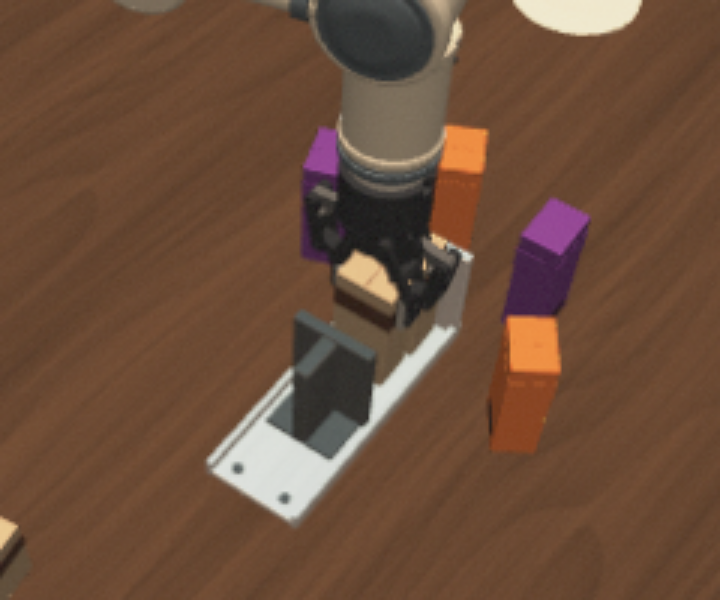

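View pics/w3.png

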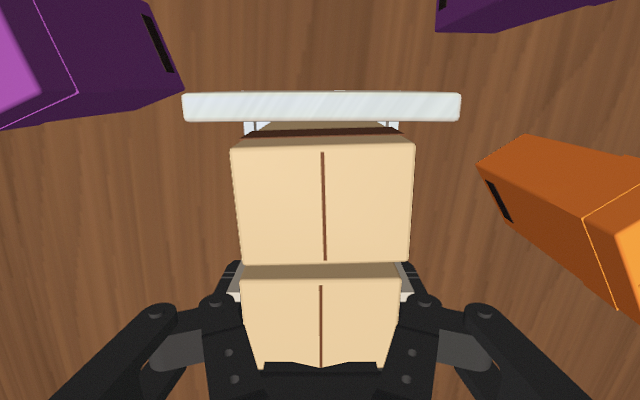

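The carton is on the rack floor: contact came at z 80.6 and I expected about 81. It is parallel to the neighbour with a few mm between them. Next I release it and go behind the stop.

Run:
```python
from h import *
p=rk(-50)
manip.gripper_open(); manip.servo_line([*p,235],max_speed=120)
manip.move_ptp([*rk(105),200],ori(4.35)); manip.clamp(20)
s=manip.state();print(s["time_s"],s["tcp_pos"],s["grip_width"])
im=manip.grab_frame("top"); C=cam("top")
cv2.imwrite("pics/t4.png",cv2.resize(im[110:290,130:400,::-1],None,fx=2.9,fy=2.9))
cv2.imwrite("pics/w4.png",manip.grab_frame("wrist")[:,:,::-1])
cv2.imwrite("pics/s4.png",cv2.resize(manip.grab_frame("scene")[30:230,240:480,::-1],None,fx=3,fy=3))
```

```text
13.9417 [578.97624779  63.46495733 199.98982416] 0.061532735728804584
```

View pics/w4.png

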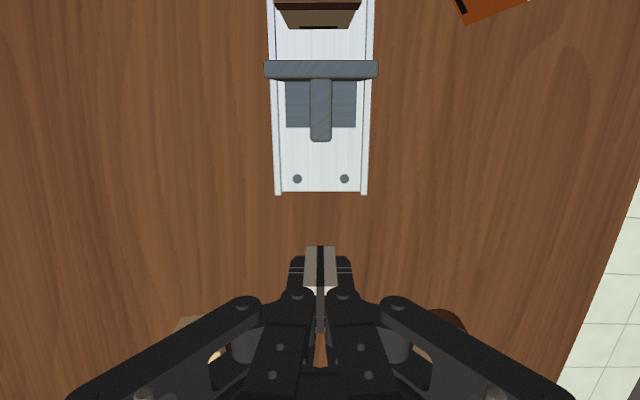

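View pics/s4.png

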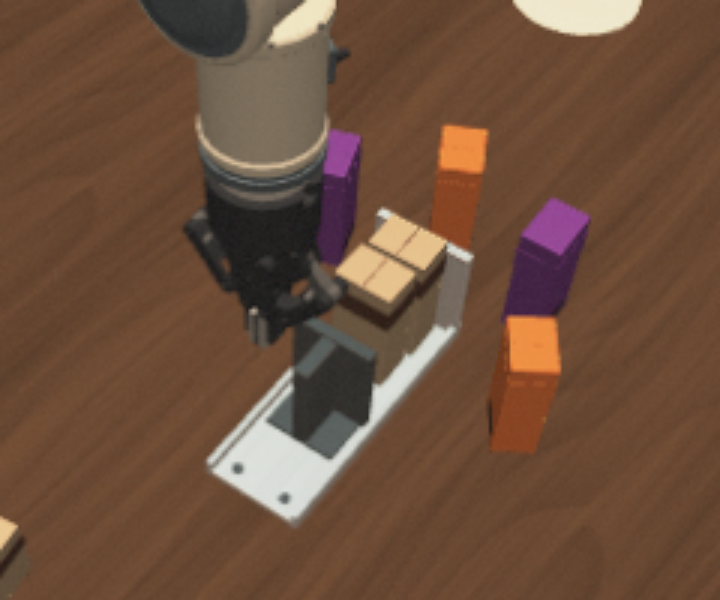

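Both cartons stand upright, and the fin (320,110) is lined up with the closed fingers (320,260). Now I go down behind it and push.

Run:
```python
from h import *
print(manip.servo_line([*rk(95),60],max_speed=120,max_force=12))
print(manip.servo_line([*rk(15),60],max_speed=30,max_force=14))
s=manip.state(); d=s["tcp_pos"][:2]-C0
print(s["time_s"],-d@U,d@W,s["tcp_pos"][2],s["contact_force"])
cv2.imwrite("pics/s5.png",cv2.resize(manip.grab_frame("scene")[30:230,240:480,::-1],None,fx=3,fy=3))
cv2.imwrite("pics/w5.png",manip.grab_frame("wrist")[:,:,::-1])
```

```text
False
True
17.3833 28.990785534119965 -0.28579947871408123 59.53545868407978 [ 0.19007899 -1.09788317  0.19635564]
```

View pics/s5.png

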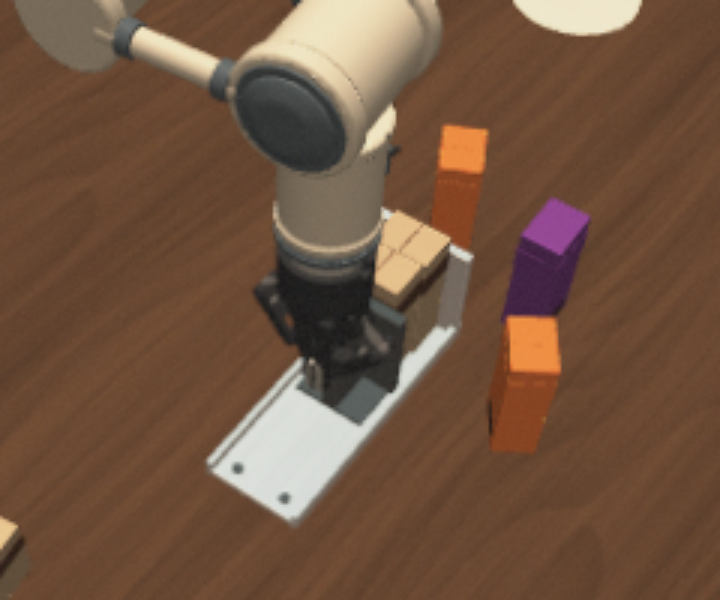

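View pics/w5.png

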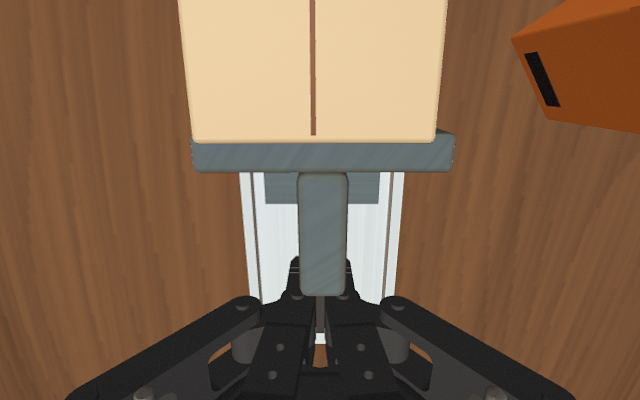

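The push met firm resistance at rack x = 29 mm, against about 27 mm expected for snug. I back off and check.

Run:
```python
from h import *
manip.servo_line([*rk(75),60],max_speed=80); manip.servo_line([*rk(95),200],max_speed=120)
manip.move_joints([-60,5.22,70.514,0,104.267,-3.249])
im=manip.grab_frame("top"); C=cam("top"); im2=manip.grab_frame("scene"); C2=cam("scene")
cv2.imwrite("pics/t6.png",cv2.resize(im[110:290,130:340,::-1],None,fx=3.5,fy=3.3,interpolation=cv2.INTER_CUBIC))
cv2.imwrite("pics/s6.png",cv2.resize(im2[30:230,240:480,::-1],None,fx=3,fy=3))
cv2.imwrite("pics/t6f.png",im[:,:,::-1])
for n,i,c,e in (("top",im,C,(200,180,265,230)),("scene",im2,C2,(355,95,395,135))):
    r,m=topface(i,c,128,e); d=np.array(r[0])-C0; print(n,r,-d@U,d@W)
print("squat",topface(im,C,70,(397,235,438,274))[0], manip.state()["time_s"])
```

```text
top ((564.860595703125, 249.6169891357422), (57.69744110107422, 78.62091064453125), 2.4669125080108643) -81.64812015276996 0.053670931516280704
scene ((566.3519287109375, 249.4832305908203), (55.0482063293457, 80.3601303100586), 1.448062539100647) -81.40163094541437 1.5305624506157378
squat ((459.00067138671875, -170.97317504882812), (71.77999114990234, 72.02942657470703), 12.339792251586914) 21.8667
```

View pics/t6.png

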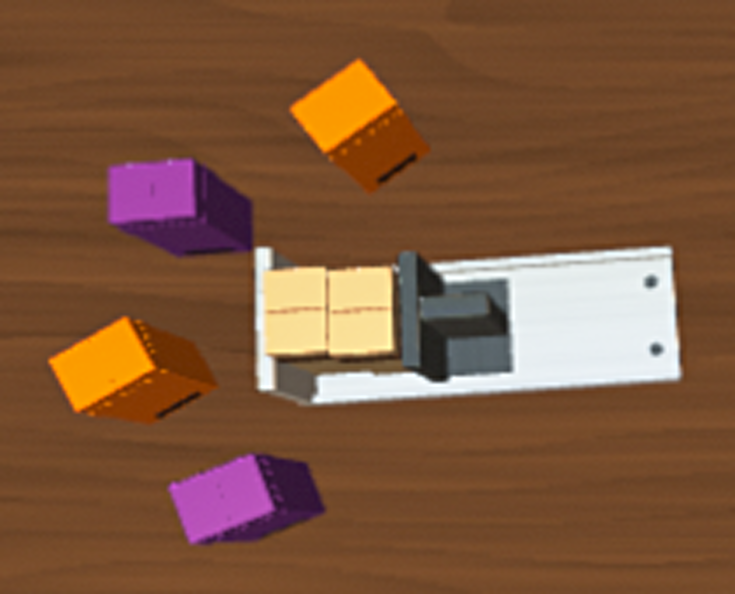

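View pics/s6.png

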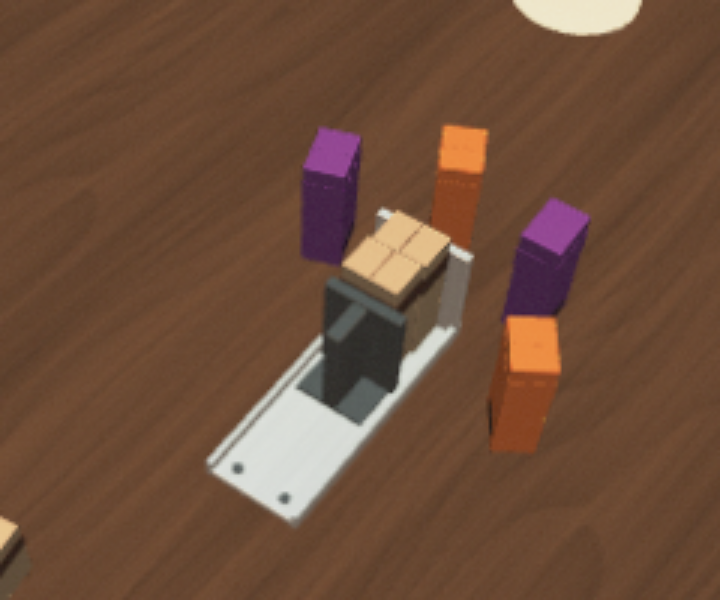

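View pics/t6f.png

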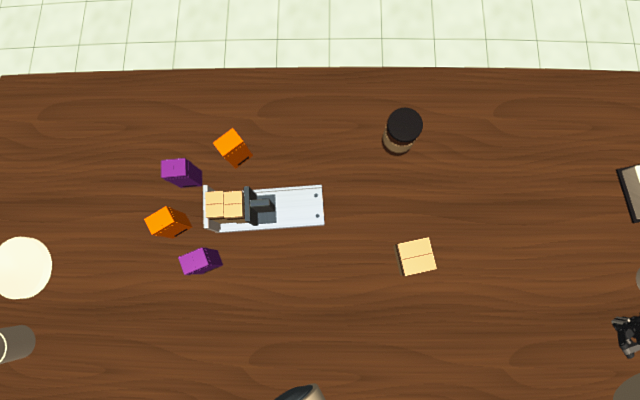

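Both tops fit one block 79–80 mm long, centred at rack x = -81.5 mm (snug is -80). In the crop the stop has moved from column 470 to column 401, which puts it at q ≈ 0.079. The bystanders are in place and the arm is clear.

Run:
```python
from h import *
C=cam("top"); f=lambda x,y:(130+x/3.5,110+y/3.3)
m=back(C,[f(401,251),f(407,366)],108).mean(0)-C0; print("stop q mm",40+m@U)
manip.hand_in(); print(manip.state()["time_s"])
```

```text
stop q mm 77.05891902964747
the job is handed in; nothing more can be done
the job is handed in; nothing more can be done
```

I stood the slim carton upright in the rack, turned the same way as the other carton. I then pushed the stop up until it met firm resistance, backed the arm clear and handed the job in. No verdict is reported.

Last checks before handing in:
- **Cartons:** both are upright and touching. The pair is centred at rack x ≈ -81.5 mm (snug is -80) and within 2 mm of the centre line in both cameras.
- **Stop:** it reads about 0.077 m from its top edge in the picture, or about 0.079 m from how far it moved. The two estimates differ by 2 mm, about the calibration error, and both are above the required 0.070.
- **Bystanders:** the squat carton measured exactly where it started. The tin looked unmoved in the top picture, but I did not measure it again.
- **Time and checks:** the clock was at about 22 s of the 54 s allowed, and no check failed.

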